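# Switch on the guarded bench power unit

## Robot

A 6-joint arm with a two-finger parallel gripper is mounted at the origin on the work surface. World frame = base frame: x ahead of the robot, y to its left, z up, the work surface at z = 0. Lengths are in mm, angles in rad, forces in N, time in s.
With the tool pointing down it reaches from about 275 to 1000 mm from the base axis. Payload 8.4 kg.
Tool frame: the origin (TCP) lies midway between the tips of the shut fingers; the grasp point (between the pads) lies 19 mm behind it; z points along the fingers, y is the line along which they close (so a half turn about z gives the same grasp; the last joint's range is limited). The gripper opens to 85 mm and grips with 20 to 120 N. Pads are 22 mm wide; open, the fingers measure 114 mm over their backs; the gripper's body (76 mm by 85 mm) begins 54 mm behind the grasp point. The pads swing forward as they close: fully open they stand 13 mm farther back than shut.
Start: joints at [-1.13, 0.353, 1.633, -0, 1.155, -0.002], TCP at [267.793, -564.725, 231.281] pointing down, gripper open.
Joint ranges: [-2.63, 2.63], [-0.92, 2.1], [0.06, 2.66], [-1.3, 4.44], [0, 2.69], [-3.02, 3.02]. Speed limits (rad/s): [2.22, 2.22, 2.79, 3.14, 3.14, 3.14].

## Interface

Orientations are given as [roll, pitch, yaw] about the fixed x, y, z axes, in that order (R = Rz(yaw) Ry(pitch) Rx(roll)).
In Python, from rig import monitor, imaging, r gives the robot as it stands.
- The arm moves only by the tool drive_tool, never from a script. Its argument "plan" is a list of rows, each an object of numbers: "x", "y", "z": the shift along the tool's x, y, z in units of 50 mm (1.0 is 50 mm); "ax", "ay", "az": the turn, a rotation vector about the tool's x, y, z in units of 6 degrees (1.0 is 6 degrees); "hand": the finger opening in mm, from 0 to 85.4. In form: [{"x": .., "y": .., "z": .., "ax": .., "ay": .., "az": .., "hand": ..}, ...]. A call has 1 to 8 rows; each row is the pose to reach, as a shift and turn from the pose commanded when the call began, along the tool's axes at that moment; what a row does not reach only later rows make up. A row lasts 1/10 s, in which the tool goes at most 50 mm and 8.59 degrees, less where a joint would pass 70% of its speed; a pose out of reach is approached as far as the arm can. A call with a gripper value outside its range is refused whole. The fingers move at their own pace and stop on an object; "grip_force" is the grip in N (left out, the last holds). Time passes only in rows, so rows that repeat a pose let the fingers close. It gives the time, the measured TCP pose, the force, the opening and the grip force at its end, in the units of the state.
- monitor.sense(): the state, without advancing time (a new reading comes with each control period).
- imaging.grab_frame(name): name is "side" or "top" or "wrist"; returns the picture (480x640x3 uint8, red, green, blue); there is no depth.
- imaging.camera_info(name): a dict with "mtx" (3x3 intrinsics, pixels), "dist" ([k1, k2, p1, p2, k3] as OpenCV has them; the pictures are not rectified), "R" (3x3) and "t" (3): a world point X has camera coordinates R X + t. Camera axes: x right, y down, z forward; pixel columns grow to the right and rows downward; lengths in mm; the calibration is good to about 2 mm. A picture is of the moment at which its call begins: read the wrist's pose just before it. camera_info takes no time and is no camera call; for the wrist camera it gives the pose at the moment of the call.
- r.sign_off(): hands the job in; it is judged then, once.
The state is a dict: "clock": time; "qpos": joint angles; "qvel": joint speeds; "joint_efforts": joint torques, N m; "eef_pos": TCP position; "tcp_rot": TCP orientation; "contact_force": force on the tool from outside, world axes, zero at the start; "wrist_torque": the same for the moment, N m; "opening": opening from 0.0 (shut) to 1.0 (fully open); "grasp_force": force on a finger pad.
Only numpy, scipy, OpenCV 4.12 (cv2) and the standard library are available. Lean on these libraries where they do the work, as an engineer would, in place of code of your own. Each camera call takes 0.05 s, during which the arm holds its last target. There are 200 camera calls.

## Task

Switch on the bench power unit: with a fingertip lift the front of the hinged guard on top of it, push the toggle beneath it right over to the hinge side, then draw the finger out and let the guard drop shut again. Touch and push only: do not grasp or lift anything, do not shove the unit out of its place, and leave the things around it alone.

Things in the scene. Friction and masses are not known exactly. Their poses are not given: they have to be found in the camera images.
- unit: bench power unit: grey metal box, loose on rubber feet (about 2.4 kg, slides at about 12 N). Origin at bench level below the switch; x runs front to rear, z up. In its frame, mm: box x -8 to 142, y -75 to 75, top face z 60. Guard and toggle sit at the front of the top; a 16 high dial and lamps at x 75 to 115. Posts 6 thick at x 30, y +-42.5, up to z 102, carry the hinge
- guard (a joint): guard hinge angle: 0 shut, grows as its front rises, stop at 1.4 (short of upright), so its weight (about 45 g) always drops it shut unless a finger holds it up. Smooth, slippery grey plastic flap 4 mm thick, 78 wide, level when shut, mid-plane 98 above the bench; open front; side flanges 3 thick hang 14 down (72 clear between) over unit x -3 to 21; a 12 wide slot shows the toggle
- guard_lip (a point): centre of the 8 mm thick round bead that ends the guard's front lip, 45 mm from the hinge; the last 10 mm before it sweep up at 0.6 rad. Shut, it is at x -14, z 105 mm in the unit's frame (underside 101), ahead of the box's front face; a finger tilted forward gets under it from the front (36 mm gap between box top and guard)
- guard_hinge (a point): middle of the guard's hinge axis, which runs along the unit's y, at x 30, z 98 mm in the unit's frame; the point's axes turn with the guard
- toggle (a joint): angle of the toggle, 0 = off (leans 0.3 rad towards the unit's front), 0.6 = on (leans 0.3 rad towards the guard's hinge); it stays where it is left. About 2 N at its tip moves it
- toggle_tip (a point): middle of the toggle's free end. Aluminium paddle 26 mm wide in y, 8 thick, 26 long from its pivot at x 14, z 64 in the unit's frame; off, the tip is at x 6, z 89; on, at x 22, z 89
- beaker: bystander: open glass beaker, 72 mm wide, 90 mm high, origin under its centre; stands near the unit
- bottle: bystander: amber glass bottle, 60 mm wide, 140 mm high, origin under its centre; stands near the unit
- lighter: bystander: gas lighter lying on the bench, 164 mm long, 18 mm high; its red handle spans x -75 to +15 and its dark rod x +14 to +89 from its origin
Not all that is in view belongs to the job. Several things have the shape of the unit; the one meant has the colours described above.

How it is judged:
By the outcome, as a careful person would: the job done as asked, in the order asked, and still so for the second after the job is handed in, with the robot touching nothing.
It also fails if it takes over 38 s, if anything falls off the work surface, if the arm or the gripper's body presses on something with over 40 N, if the wrist force passes 120 N, or if a joint passes its speed limit or range.

## Working session

There is one attempt and no reset: what is moved stays moved. The work goes in short steps, Python scripts to look and compute and a tool call to move; the robot and the scene stay as the last step left them, time stands still between calls to the robot, and variables do not carry over. Pictures are saved under pics/ and viewed, at most 10 in all, crops included, and the job is handed in when it is done.

Besides the shell and the picture viewer there is one more tool, called after "Emit:" as name(argument=value, ...) on one line, values as JSON. drive_tool: Moves the arm, as the interface text tells. Its arguments: {"type":"object","properties":{"plan":{"type":"array","items":{"type":"object","properties":{"x":{"type":"number"},"y":{"type":"number"},"z":{"type":"number"},"ax":{"type":"number"},"ay":{"type":"number"},"az":{"type":"number"},"hand":{"type":"number"}}}},"grip_force":{"type":"number"}},"required":["plan"]}

```bash
mkdir -p pics; python3 - <<'E'
from rig import monitor, imaging, r
import cv2,numpy as np
print(monitor.sense())
ims=[]
for n in("top","side"):
    im=imaging.grab_frame(n);cv2.imwrite(f"pics/{n}0.png",im[:,:,::-1]);c=imaging.camera_info(n);print(n,c)
E
```

```text
{'clock': 0.0, 'qpos': array([-1.13040050e+00,  3.53645635e-01,  1.63414777e+00,  7.24446346e-06,
        1.15520563e+00, -2.41167018e-03]), 'qvel': array([-9.57466734e-04, -5.04084660e-04,  7.55511262e-05,  3.08478621e-04,
        3.88073793e-04,  1.03363398e-03]), 'joint_efforts': array([ 9.05898250e-04, -6.05249476e+01, -3.42070735e+01,  1.44916844e-04,
        9.44616215e-03,  2.03502998e-05]), 'eef_pos': array([ 267.58691325, -564.28261407,  230.55741922]), 'tcp_rot': array([-3.14018628e+00, -1.00154057e-05,  4.42804561e-01]), 'contact_force': array([0.49009854, 0.08419299, 0.0524067 ]), 'wrist_torque': array([-0.01119404, -0.04160148, -0.00396008]), 'grasp_force': 0.0, 'opening': 1.0002508944605093}
top {'mtx': array([[463.18021945,   0.        , 318.42106523],
       [  0.        , 463.18021945, 239.73771037],
       [  0.        ,   0.        ,   1.        ]]), 'dist': array([0.01739803, 0.        , 0.        , 0.        , 0.        ]), 'R': array([[-0.00956757, -0.99991612, -0.00873005],
       [-0.98862514,  0.01076928, -0.15001451],
       [ 0.15009594,  0.00719547, -0.98864525]]), 't': array([ 157.40975674,  570.61399728, 1119.91951104])}
side {'mtx': array([[457.84968986,   0.        , 320.39142384],
       [  0.        , 457.84968986, 243.38329356],
       [  0.        ,   0.        ,   1.        ]]), 'dist': array([-0.07372919,  0.        ,  0.        ,  0.        ,  0.        ]), 'R': array([[-0.99906972, -0.0426451 ,  0.00640965],
       [-0.02982145,  0.5758439 , -0.8170156 ],
       [ 0.03115075, -0.81644669, -0.57657994]]), 't': array([ 569.51876787,    6.78713871, 1317.70454386])}
```

View pics/top0.png

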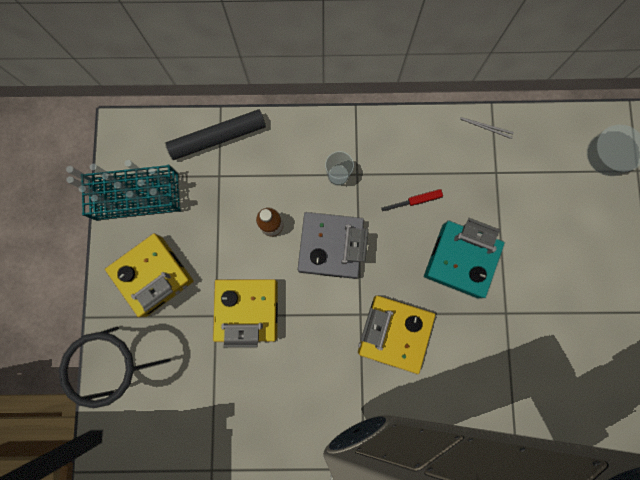

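View pics/side0.png

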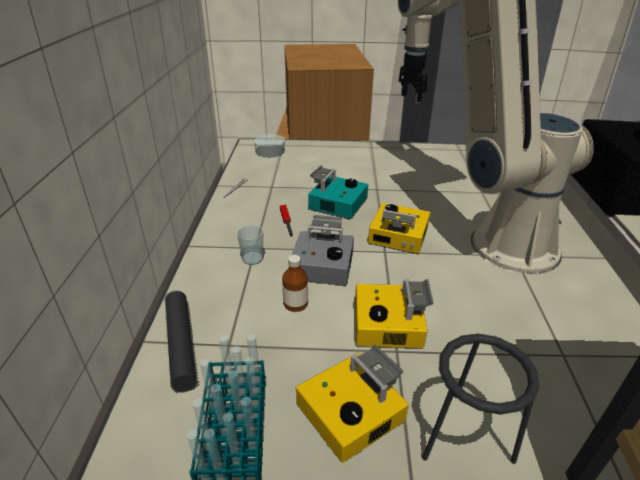

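The top view shows five look-alike units: grey (333,245), teal (465,258), and yellow at (397,333), (246,312) and (149,274). I choose the grey one. Its guard points right in the image (towards world −y). The bottle is at (269,220), the beaker at (340,168) and the lighter at (412,200).

```bash
cat > h.py <<'E'
import cv2,numpy as np
from rig import monitor, imaging, r
def ray(c,uv):
    p=cv2.undistortPoints(np.array(uv,float).reshape(-1,1,2),c['mtx'],np.array(c['dist'])).reshape(-1,2)
    R=np.array(c['R']);t=np.array(c['t']);C=-R.T@t
    return C,np.c_[p,np.ones(len(p))]@R
def onz(c,uv,z):
    C,d=ray(c,uv);return C+d*((z-C[2])/d[:,2])[:,None]
def proj(c,X):
    return cv2.projectPoints(np.array(X,float).reshape(-1,1,3),cv2.Rodrigues(np.array(c['R']))[0],np.array(c['t']),c['mtx'],np.array(c['dist']))[0].reshape(-1,2)
E
python3 - <<'E'
from h import *
c=imaging.camera_info("top")
im=cv2.imread("pics/top0.png")
cr=im[190:300,270:400];cv2.imwrite("pics/crop.png",cv2.resize(cr,None,fx=6,fy=5.4,interpolation=cv2.INTER_CUBIC))
for p in [(333,245),(310,225),(352,220),(380,240),(354,250),(320,245)]: print(p,im[p[1],p[0]])
print(onz(c,[(333,245)],60))
E
```

```text
(333, 245) [103 101 104]
(310, 225) [106 104 105]
(352, 220) [105 105 106]
(380, 240) [123 140 143]
(354, 250) [84 87 87]
(320, 245) [106 104 103]
[[556.17648152 115.53815082  60.        ]]
```

View pics/crop.png

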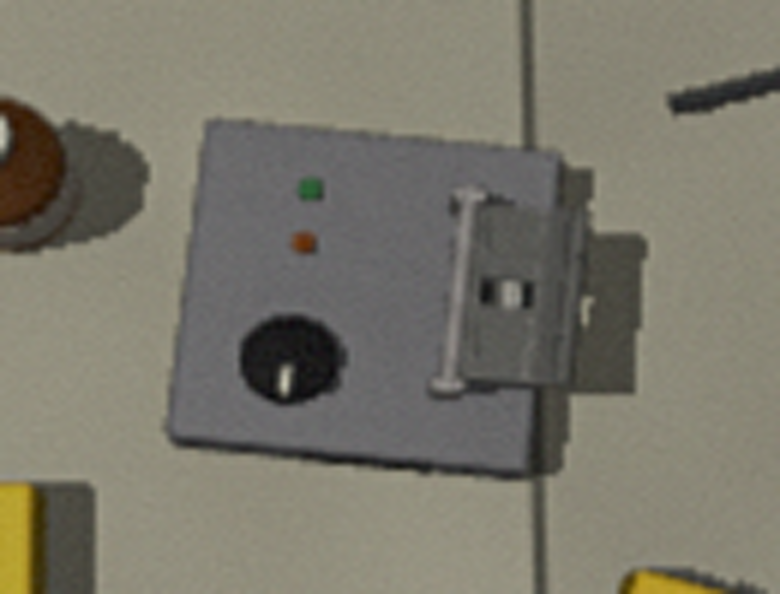

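The crop confirms the choice: a grey box with black dial, and the guard at the right. Top-face corners (crop) are near (207,122), (560,153), (530,470) and (172,434), and the hinge ends are at (468,195) and (447,386).

```bash
cat >> h.py <<'E'
def unit_fit(P,U):
    # planar rigid fit world=R U + t
    P=np.array(P)[:,:2];U=np.array(U,float);a=P-P.mean(0);b=U-U.mean(0)
    th=np.arctan2((b[:,0]*a[:,1]-b[:,1]*a[:,0]).sum(),(a*b).sum())
    R=np.array([[np.cos(th),-np.sin(th)],[np.sin(th),np.cos(th)]]);t=P.mean(0)-R@U.mean(0)
    return th,t,P-(U@R.T+t)
E
python3 - <<'E'
from h import *
c=imaging.camera_info("top")
k=lambda q:[(270+(u+.5)/6-.5,190+(v+.5)/5.4-.5) for u,v in q]
P=onz(c,k([(207,122),(560,153),(530,470),(172,434)]),60)
H=onz(c,k([(468,195),(447,386)]),102)
print(P.round(),H.round())
print([np.linalg.norm(P[i]-P[(i+1)%4]).round(1) for i in range(4)])
# unit x -> +world y ; unit y -> -world x.  TL: rear, far x => y -75
U=[(142,-75),(-8,-75),(-8,75),(142,75)]
print(unit_fit(P,U)); print(unit_fit(np.r_[P,H],U+[(30,-42.5),(30,42.5)]))
im=cv2.imread("pics/top0.png");hsv=cv2.cvtColor(im,cv2.COLOR_BGR2HSV)
print("bottle",onz(c,[(268,215)],140),"beaker",onz(c,[(341,176)],10),"lighter",onz(c,[(383,209),(442,193)],9))
E
```

```text
[[640. 187.  60.]
 [623.  40.  60.]
 [477.  56.  60.]
 [495. 202.  60.]] [[597.  81. 102.]
 [512.  91. 102.]]
[np.float64(147.5), np.float64(146.9), np.float64(147.0), np.float64(145.3)]
(np.float64(1.4600151908614032), array([551.59008705,  54.42924824]), array([[-2.05162858, -0.64452282],
       [-1.75458351,  1.8545243 ],
       [ 1.28468113,  0.99264375],
       [ 2.52153096, -2.20264523]]))
(np.float64(1.458636101255943), array([551.24291193,  55.00136233]), array([[-1.88756303, -1.09206294],
       [-1.38493842,  1.38397271],
       [ 1.63131475,  0.31651261],
       [ 2.66258504, -2.85576489],
       [-0.25778168,  0.9316494 ],
       [-0.76361667,  1.31569311]]))
bottle [[616.96441928 267.41289478 140.        ]] beaker [[746.78645412  90.59984666  10.        ]] lighter [[ 656.7762892   -17.51532589    9.        ]
 [ 697.71574622 -172.93745569    9.        ]]
```

```bash
cat >> h.py <<'E'
from scipy.spatial.transform import Rotation as Ro
O=np.array([551.2,55.0]);YAW=1.459;
ux=np.array([np.cos(YAW),np.sin(YAW),0]);uy=np.array([-np.sin(YAW),np.cos(YAW),0]);uz=np.array([0,0,1.])
def u2w(p): return np.r_[O,0]+ux*p[0]+uy*p[1]+uz*p[2]
def w2u(X): d=np.array(X)-np.r_[O,0]; return np.array([d@ux,d@uy,d@uz])
def Rt(a): # finger pointing rearward, a below horizontal
    z=ux*np.cos(a)-uz*np.sin(a);y=-uy;return np.c_[np.cross(y,z),y,z]
def corner_tcp(cx,cz,a,cy=0): return np.array([cx-11*np.sin(a),cy,cz-11*np.cos(a)])
def cmd(tcp_w,R):
    s=monitor.sense();R0=Ro.from_euler('xyz',s['tcp_rot']).as_matrix()
    sh=R0.T@(np.array(tcp_w)-s['eef_pos'])/50;rv=np.degrees(Ro.from_matrix(R0.T@R).as_rotvec())/6
    print("cmd",sh.round(3),rv.round(2));
def where():
    s=monitor.sense();R0=Ro.from_euler('xyz',s['tcp_rot']).as_matrix();p=w2u(s['eef_pos'])
    print("t",s['clock'],"tcp u",p.round(1),"upper corner",w2u(s['eef_pos']+R0[:,0]*11).round(1),"F",s['contact_force'].round(1),"q",s['qpos'].round(2),"R",(np.c_[ux,uy,uz].T@R0).round(2).tolist())
E
python3 - <<'E'
from h import *
a=np.radians(60)
where()
print(u2w(corner_tcp(-70,150,a)))
cmd(u2w(corner_tcp(-70,150,a)),Rt(np.pi/2))
cmd(u2w(corner_tcp(-70,200,a)),Rt(a))
E
```

```text
t 0.1 tcp u [-647.1  212.7  230.6] upper corner [-641.3  203.4  230.6] F [-0.6 -0.2 -1.2] q [-1.13  0.35  1.63 -0.    1.16 -0.  ] R [[0.53, -0.85, 0.0], [-0.85, -0.53, 0.0], [-0.0, -0.0, -1.0]]
[542.32776255 -24.02982048 144.5       ]
cmd [ 9.595 -7.408  1.732] [-0.01 -0.01 -9.7 ]
cmd [ 9.595 -7.41   0.732] [ 2.53  4.55 -9.48]
```

Emit:
drive_tool(plan=[{"x": 0.8, "y": -0.6, "z": 0, "az": -1.2, "hand": 0}, {"x": 1.6, "y": -1.2, "z": 0, "az": -2.4, "hand": 0}, {"x": 2.4, "y": -1.8, "z": 0, "az": -3.6, "hand": 0}, {"x": 3.2, "y": -2.4, "z": 0, "az": -4.8, "hand": 0}, {"x": 4.0, "y": -3.0, "z": 0, "az": -6.0, "hand": 0}, {"x": 4.8, "y": -3.7, "z": 0, "az": -7.2, "hand": 0}, {"x": 5.6, "y": -4.3, "z": 0, "az": -8.4, "hand": 0}, {"x": 6.4, "y": -4.9, "z": 0, "az": -9.7, "hand": 0}])

```text
invalid input
```

```bash
python3 - <<'E'
from h import *
a=np.radians(60)
where()
cmd(u2w(corner_tcp(-70,200,a)),Rt(a))
E
```

```text
t 0.1 tcp u [-647.1  212.7  230.6] upper corner [-641.3  203.4  230.6] F [-0.6 -0.2 -1.2] q [-1.13  0.35  1.63 -0.    1.16 -0.  ] R [[0.53, -0.85, 0.0], [-0.85, -0.53, 0.0], [-0.0, -0.0, -1.0]]
cmd [ 9.595 -7.41   0.732] [ 2.53  4.55 -9.48]
```

Emit:
drive_tool(plan=[{"x": 0.8, "y": -0.6, "z": 0, "ax": 0, "ay": 0, "az": -1.2, "hand": 0}, {"x": 1.6, "y": -1.2, "z": 0, "ax": 0, "ay": 0, "az": -2.4, "hand": 0}, {"x": 2.4, "y": -1.8, "z": 0, "ax": 0, "ay": 0, "az": -3.6, "hand": 0}, {"x": 3.2, "y": -2.4, "z": 0, "ax": 0, "ay": 0, "az": -4.8, "hand": 0}, {"x": 4.0, "y": -3.0, "z": 0, "ax": 0, "ay": 0, "az": -6.0, "hand": 0}, {"x": 4.8, "y": -3.7, "z": 0, "ax": 0, "ay": 0, "az": -7.2, "hand": 0}, {"x": 5.6, "y": -4.3, "z": 0, "ax": 0, "ay": 0, "az": -8.4, "hand": 0}, {"x": 6.4, "y": -4.9, "z": 0, "ax": 0, "ay": 0, "az": -9.7, "hand": 0}])

```text
clock: 0.9
eef_pos: [450.8, -207.1, 231.3]
tcp_rot: [3.142, 0.0, 1.464]
contact_force: [0.8, -0.8, 0.4]
opening: 0.001
grasp_force: 0.0
```

```bash
python3 - <<'E'
from h import *
a=np.radians(60)
where()
cmd(u2w(corner_tcp(-70,200,a)),Rt(a))
E
```

```text
t 0.9 tcp u [-271.6   70.5  231.3] upper corner [-260.6   70.6  231.3] F [ 0.8 -0.8  0.4] q [-0.43  0.15  1.9  -0.    1.09 -0.33] R [[1.0, 0.0, -0.0], [0.0, -1.0, -0.0], [-0.0, 0.0, -1.0]]
cmd [3.836 1.428 0.735] [-0.01  5.    0.04]
```

Emit:
drive_tool(plan=[{"x": 0.7, "y": 0.3, "z": 0, "ax": 0, "ay": 0.8, "az": 0, "hand": 0}, {"x": 1.4, "y": 0.6, "z": 0, "ax": 0, "ay": 1.6, "az": 0, "hand": 0}, {"x": 2.1, "y": 0.8, "z": 0, "ax": 0, "ay": 2.5, "az": 0, "hand": 0}, {"x": 2.7, "y": 1.0, "z": 0.1, "ax": 0, "ay": 3.4, "az": 0, "hand": 0}, {"x": 3.2, "y": 1.2, "z": 0.3, "ax": 0, "ay": 4.2, "az": 0, "hand": 0}, {"x": 3.6, "y": 1.4, "z": 0.5, "ax": 0, "ay": 5.0, "az": 0, "hand": 0}, {"x": 3.8, "y": 1.43, "z": 0.7, "ax": 0, "ay": 5.0, "az": 0, "hand": 0}, {"x": 3.8, "y": 1.43, "z": 0.7, "ax": 0, "ay": 5.0, "az": 0, "hand": 0}])

```text
clock: 1.7
eef_pos: [541.6, -27.6, 194.4]
tcp_rot: [-3.137, -0.522, 1.457]
contact_force: [0.0, -0.3, 1.0]
opening: 0.0
grasp_force: 0.0
```

```bash
python3 - <<'E'
from h import *
a=np.radians(60)
where()
cmd(u2w(corner_tcp(-50,110,a)),Rt(a))
c=imaging.camera_info("wrist");im=imaging.grab_frame("wrist");cv2.imwrite("pics/w1.png",im[:,:,::-1])
for n,p in dict(hl=(30,42.5,102),hr=(30,-42.5,102),fl=(-8,75,60),fr=(-8,-75,60),lipL=(-14,39,105),lipR=(-14,-39,105),tog=(6,0,89)).items(): print(n,proj(c,u2w(p)).round())
import pickle;pickle.dump(c,open("w1.pkl","wb"))
E
```

```text
t 1.7 tcp u [-83.1   0.3 194.4] upper corner [-73.6   0.3 199.9] F [ 0.  -0.3  1. ] q [-0.36  0.35  1.85  0.56  1.15 -0.53] R [[0.87, 0.0, 0.5], [-0.0, -1.0, 0.0], [0.5, -0.0, -0.87]]
cmd [-0.488  0.013  1.794] [-0.03  0.01 -0.02]
hl [[265. 161.]]
hr [[377. 161.]]
fl [[233. 223.]]
fr [[409. 223.]]
lipL [[267. 216.]]
lipR [[375. 216.]]
tog [[321. 196.]]
```

View pics/w1.png

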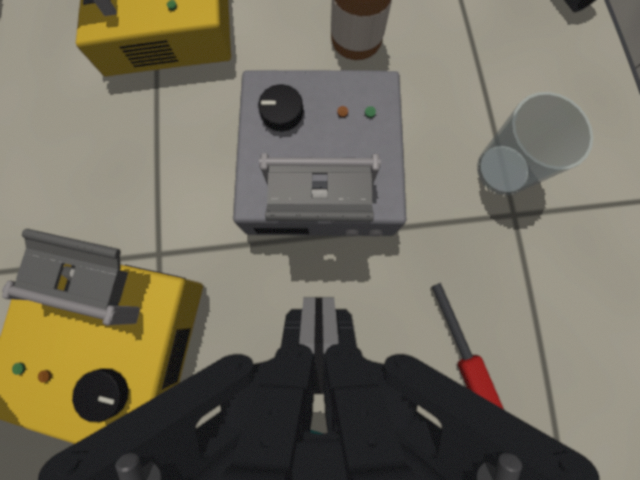

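The wrist view shows the hinge bar ends at (264,161) and (376,161), against predicted (265,161) and (377,161). The lip is at y≈214 (predicted 216), so the pose is good to about 2 mm. Descending in front of the lip.

```bash
python3 - <<'E'
from h import *
a=np.radians(60)
cmd(u2w(corner_tcp(-40,88,a)),Rt(a))
E
```

```text
cmd [-0.538  0.004  2.298] [-0.02  0.02 -0.01]
```

Emit:
drive_tool(plan=[{"x": -0.18, "y": 0, "z": 0.6, "ax": 0, "ay": 0, "az": 0, "hand": 0}, {"x": -0.36, "y": 0, "z": 1.2, "ax": 0, "ay": 0, "az": 0, "hand": 0}, {"x": -0.54, "y": 0, "z": 1.8, "ax": 0, "ay": 0, "az": 0, "hand": 0}, {"x": -0.54, "y": 0, "z": 2.2, "ax": 0, "ay": 0, "az": 0, "hand": 0}, {"x": -0.54, "y": 0, "z": 2.3, "ax": 0, "ay": 0, "az": 0, "hand": 0}, {"x": -0.54, "y": 0, "z": 2.3, "ax": 0, "ay": 0, "az": 0, "hand": 0}])

```text
clock: 2.35
eef_pos: [546.6, 5.7, 83.7]
tcp_rot: [3.141, -0.523, 1.46]
contact_force: [-0.1, -0.1, -0.3]
opening: 0.001
grasp_force: 0.0
```

```bash
python3 - <<'E'
from h import *
a=np.radians(60)
where()
for q in [(-12,87),(-6,96),(2,104),(0,86),(16,86)]: print(q);cmd(u2w(corner_tcp(*q,a)),Rt(a))
c=imaging.camera_info("wrist");im=imaging.grab_frame("wrist")
s=imaging.grab_frame("side");
cv2.imwrite("pics/w2.png",np.hstack([im[100:400,120:520],cv2.resize(s[170:300,260:400],(400,300))])[:,:,::-1])
for n,p in dict(hl=(30,42.5,102),hr=(30,-42.5,102),lipL=(-14,39,105),lipR=(-14,-39,105),tog=(6,0,89),corner=(-40,0,88)).items(): print(n,proj(c,u2w(p)).round()-[120,100])
E
```

```text
t 2.35 tcp u [-49.5  -0.9  83.7] upper corner [-39.9  -0.9  89.2] F [-0.1 -0.1 -0.3] q [-0.3   0.5   1.93  0.65  0.94 -0.65] R [[0.87, 0.0, 0.5], [0.0, -1.0, 0.0], [0.5, 0.0, -0.87]]
(-12, 87)
cmd [ 0.462 -0.018  0.317] [-0.    0.01  0.01]
(-6, 96)
cmd [ 0.656 -0.018  0.221] [-0.    0.01  0.01]
(2, 104)
cmd [ 0.875 -0.018  0.162] [-0.    0.01  0.01]
(0, 86)
cmd [ 0.66  -0.018  0.454] [-0.    0.01  0.01]
(16, 86)
cmd [ 0.938 -0.018  0.614] [-0.    0.01  0.01]
hl [[102.  30.]]
hr [[295.  30.]]
lipL [[103. 125.]]
lipR [[294. 125.]]
tog [[198.  91.]]
corner [[198. 192.]]
```

View pics/w2.png

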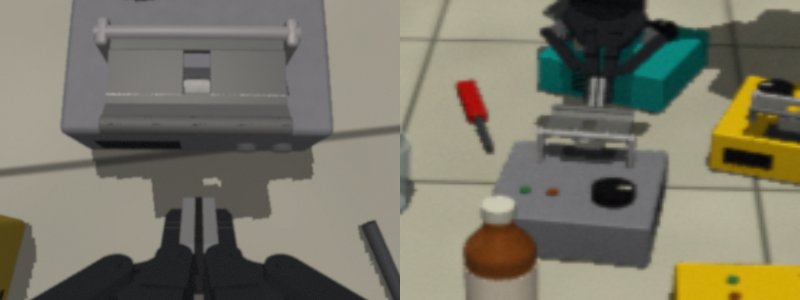

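Emit:
drive_tool(plan=[{"x": 0.16, "y": -0.02, "z": 0.1, "ax": 0, "ay": 0, "az": 0, "hand": 0}, {"x": 0.32, "y": -0.02, "z": 0.21, "ax": 0, "ay": 0, "az": 0, "hand": 0}, {"x": 0.46, "y": -0.02, "z": 0.32, "ax": 0, "ay": 0, "az": 0, "hand": 0}, {"x": 0.55, "y": -0.02, "z": 0.27, "ax": 0, "ay": 0, "az": 0, "hand": 0}, {"x": 0.66, "y": -0.02, "z": 0.22, "ax": 0, "ay": 0, "az": 0, "hand": 0}, {"x": 0.77, "y": -0.02, "z": 0.19, "ax": 0, "ay": 0, "az": 0, "hand": 0}, {"x": 0.87, "y": -0.02, "z": 0.16, "ax": 0, "ay": 0, "az": 0, "hand": 0}, {"x": 0.87, "y": -0.02, "z": 0.16, "ax": 0, "ay": 0, "az": 0, "hand": 0}])

```text
clock: 3.25
eef_pos: [550.7, 47.5, 98.8]
tcp_rot: [3.141, -0.524, 1.459]
contact_force: [0.5, -0.4, -0.1]
opening: 0.004
grasp_force: 0.1
```

```bash
python3 - <<'E'
from h import *
a=np.radians(75)
where()
for q in [(2,104),(1,95),(1,86),(9,86),(16,86)]: print(q);cmd(u2w(corner_tcp(*q,a)),Rt(a))
im=imaging.grab_frame("wrist")
s=imaging.grab_frame("side");
cv2.imwrite("pics/w3.png",np.hstack([im[100:400,120:520],cv2.resize(s[170:300,260:400],(400,300))])[:,:,::-1])
E
```

```text
t 3.25 tcp u [-7.5 -0.3 98.8] upper corner [  2.1  -0.3 104.3] F [ 0.5 -0.4 -0.1] q [-0.23  0.47  1.94  0.67  0.92 -0.58] R [[0.87, -0.0, 0.5], [0.0, -1.0, -0.0], [0.5, 0.0, -0.87]]
(2, 104)
cmd [ 0.004 -0.006 -0.053] [ 0.01 -2.5   0.  ]
(1, 95)
cmd [-0.103 -0.006  0.093] [ 0.01 -2.5   0.  ]
(1, 86)
cmd [-0.193 -0.006  0.249] [ 0.01 -2.5   0.  ]
(9, 86)
cmd [-0.055 -0.006  0.329] [ 0.01 -2.5   0.  ]
(16, 86)
cmd [ 0.066 -0.006  0.399] [ 0.01 -2.5   0.  ]
```

View pics/w3.png

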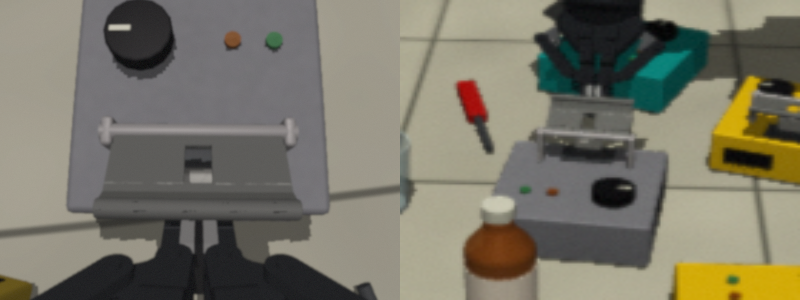

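The guard is up on the finger: the lip covers the fingertip at (198,205) and the side view shows the flap tilted. Next I steepen the finger, lower it in front of the toggle and push.

Emit:
drive_tool(plan=[{"x": 0, "y": -0.01, "z": -0.03, "ax": 0, "ay": -1.25, "az": 0, "hand": 0}, {"x": 0, "y": -0.01, "z": -0.05, "ax": 0, "ay": -2.5, "az": 0, "hand": 0}, {"x": -0.1, "y": -0.01, "z": 0.09, "ax": 0, "ay": -2.5, "az": 0, "hand": 0}, {"x": -0.19, "y": -0.01, "z": 0.25, "ax": 0, "ay": -2.5, "az": 0, "hand": 0}, {"x": -0.12, "y": -0.01, "z": 0.29, "ax": 0, "ay": -2.5, "az": 0, "hand": 0}, {"x": -0.06, "y": -0.01, "z": 0.33, "ax": 0, "ay": -2.5, "az": 0, "hand": 0}, {"x": -0.06, "y": -0.01, "z": 0.33, "ax": 0, "ay": -2.5, "az": 0, "hand": 0}])

```text
clock: 4.05
eef_pos: [549.9, 52.3, 81.1]
tcp_rot: [-3.14, -0.264, 1.457]
contact_force: [1.8, -1.9, -0.1]
opening: 0.001
grasp_force: 0.7
```

```bash
python3 - <<'E'
from h import *
a=np.radians(75)
where()
for q in [(13,86),(16,86),(18,86)]: print(q);cmd(u2w(corner_tcp(*q,a)),Rt(a))
E
```

```text
t 4.05 tcp u [-2.8  1.  81.1] upper corner [ 7.8  1.  83.9] F [ 1.8 -1.9 -0.1] q [-0.07  0.44  1.94  0.37  0.79 -0.23] R [[0.97, -0.0, 0.26], [-0.0, -1.0, 0.0], [0.26, -0.0, -0.97]]
(13, 86)
cmd [ 0.111  0.02  -0.014] [-0.01 -0.02 -0.01]
(16, 86)
cmd [0.169 0.02  0.002] [-0.01 -0.02 -0.01]
(18, 86)
cmd [0.207 0.02  0.013] [-0.01 -0.02 -0.01]
```

Emit:
drive_tool(plan=[{"x": 0.05, "y": 0.02, "z": 0, "ax": 0, "ay": 0, "az": 0, "hand": 0}, {"x": 0.11, "y": 0.02, "z": 0, "ax": 0, "ay": 0, "az": 0, "hand": 0}, {"x": 0.15, "y": 0.02, "z": 0, "ax": 0, "ay": 0, "az": 0, "hand": 0}, {"x": 0.15, "y": 0.02, "z": 0, "ax": 0, "ay": 0, "az": 0, "hand": 0}])

```text
clock: 4.45
eef_pos: [552.1, 60.4, 84.1]
tcp_rot: [-3.141, -0.262, 1.459]
contact_force: [-0.6, 0.2, -0.1]
opening: -0.0
grasp_force: 0.3
```

```bash
python3 - <<'E'
from h import *
where()
im=imaging.grab_frame("wrist")
s=imaging.grab_frame("side");
cv2.imwrite("pics/w4.png",np.hstack([im[100:400,120:520],cv2.resize(s[170:300,260:400],(400,300))])[:,:,::-1])
E
```

```text
t 4.45 tcp u [ 5.4 -0.3 84.1] upper corner [16.  -0.3 87. ] F [-0.6  0.2 -0.1] q [-0.05  0.43  1.93  0.37  0.79 -0.21] R [[0.97, 0.0, 0.26], [-0.0, -1.0, 0.0], [0.26, -0.0, -0.97]]
```

View pics/w4.png

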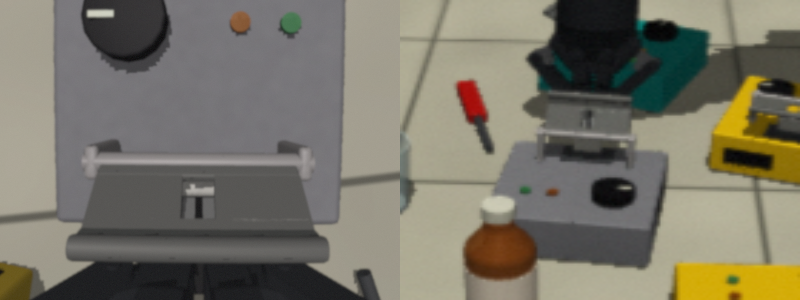

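The guard stands steep on the finger and the toggle's tip shows in the slot at (198,188), near the hinge side. There is no stop force yet, so I keep pushing gently.

Emit:
drive_tool(plan=[{"x": 0.01, "y": 0, "z": 0.025, "ax": 0, "ay": 0, "az": 0, "hand": 0}, {"x": 0.03, "y": 0, "z": 0.035, "ax": 0, "ay": 0, "az": 0, "hand": 0}, {"x": 0.03, "y": 0, "z": 0.035, "ax": 0, "ay": 0, "az": 0, "hand": 0}])

```text
clock: 4.85
eef_pos: [552.8, 62.0, 83.0]
tcp_rot: [3.141, -0.262, 1.459]
contact_force: [-0.8, -1.8, 1.6]
opening: 0.003
grasp_force: 0.6
```

```bash
python3 - <<'E'
from h import *
where()
E
```

```text
t 4.85 tcp u [ 7.1 -0.8 83. ] upper corner [17.7 -0.8 85.9] F [-0.8 -1.8  1.6] q [-0.05  0.44  1.93  0.37  0.79 -0.2 ] R [[0.97, -0.0, 0.26], [-0.0, -1.0, -0.0], [0.26, 0.0, -0.97]]
```

Emit:
drive_tool(plan=[{"x": 0.02, "y": 0, "z": 0.005, "ax": 0, "ay": 0, "az": 0, "hand": 0}, {"x": 0.02, "y": 0, "z": 0.005, "ax": 0, "ay": 0, "az": 0, "hand": 0}])

```text
clock: 5.05
eef_pos: [552.8, 62.9, 83.0]
tcp_rot: [3.141, -0.262, 1.459]
contact_force: [0.6, -1.5, 1.2]
opening: -0.003
grasp_force: 0.7
```

Emit:
drive_tool(plan=[{"x": 0.02, "y": 0, "z": 0.005, "ax": 0, "ay": 0, "az": 0, "hand": 0}, {"x": 0.02, "y": 0, "z": 0.005, "ax": 0, "ay": 0, "az": 0, "hand": 0}])

```text
clock: 5.25
eef_pos: [552.9, 63.6, 82.9]
tcp_rot: [3.141, -0.261, 1.459]
contact_force: [1.1, -4.7, 1.5]
opening: 0.001
grasp_force: 2.1
```

Emit:
drive_tool(plan=[{"x": 0.01, "y": 0, "z": 0, "ax": 0, "ay": 0, "az": 0, "hand": 0}, {"x": 0.01, "y": 0, "z": 0, "ax": 0, "ay": 0, "az": 0, "hand": 0}])

```text
clock: 5.45
eef_pos: [552.9, 63.7, 82.9]
tcp_rot: [3.141, -0.261, 1.459]
contact_force: [0.2, -7.5, 0.9]
opening: 0.0
grasp_force: 3.3
```

```bash
python3 - <<'E'
from h import *
a=np.radians(75)
where()
for q in [(0,86),(-20,86),(-70,90)]: print(q);cmd(u2w(corner_tcp(*q,a)),Rt(a))
E
```

```text
t 5.45 tcp u [ 8.9 -0.7 82.9] upper corner [19.5 -0.7 85.8] F [ 0.2 -7.5  0.9] q [-0.05  0.44  1.93  0.37  0.79 -0.2 ] R [[0.97, -0.0, 0.26], [-0.0, -1.0, -0.0], [0.26, 0.0, -0.97]]
(0, 86)
cmd [-0.375 -0.015 -0.105] [ 0.01  0.01 -0.  ]
(-20, 86)
cmd [-0.762 -0.015 -0.208] [ 0.01  0.01 -0.  ]
(-70, 90)
cmd [-1.708 -0.014 -0.543] [ 0.01  0.01 -0.  ]
```

The force climbed to 7.5 N without motion, so the toggle is on its stop. Withdrawing straight out the front.

Emit:
drive_tool(plan=[{"x": -0.12, "y": 0, "z": -0.03, "ax": 0, "ay": 0, "az": 0, "hand": 0}, {"x": -0.25, "y": 0, "z": -0.07, "ax": 0, "ay": 0, "az": 0, "hand": 0}, {"x": -0.38, "y": 0, "z": -0.1, "ax": 0, "ay": 0, "az": 0, "hand": 0}, {"x": -0.5, "y": 0, "z": -0.13, "ax": 0, "ay": 0, "az": 0, "hand": 0}, {"x": -0.63, "y": 0, "z": -0.17, "ax": 0, "ay": 0, "az": 0, "hand": 0}, {"x": -0.76, "y": 0, "z": -0.2, "ax": 0, "ay": 0, "az": 0, "hand": 0}, {"x": -1.2, "y": 0, "z": -0.35, "ax": 0, "ay": 0, "az": 0, "hand": 0}, {"x": -1.7, "y": 0, "z": -0.54, "ax": 0, "ay": 0, "az": 0, "hand": 0}])

```text
clock: 6.25
eef_pos: [542.4, -24.6, 87.0]
tcp_rot: [-3.141, -0.262, 1.46]
contact_force: [-0.6, -0.6, -0.0]
opening: 0.001
grasp_force: 0.0
```

Emit:
drive_tool(plan=[{"x": -0.3, "y": 0, "z": -0.8, "ax": 0, "ay": 0, "az": 0, "hand": 0}, {"x": -0.5, "y": 0, "z": -1.6, "ax": 0, "ay": 0, "az": 0, "hand": 0}, {"x": -0.5, "y": 0, "z": -2.0, "ax": 0, "ay": 0, "az": 0, "hand": 0}, {"x": -0.5, "y": 0, "z": -2.0, "ax": 0, "ay": 0, "az": 0, "hand": 0}])

```text
clock: 6.65
eef_pos: [538.9, -75.7, 180.2]
tcp_rot: [3.136, -0.261, 1.458]
contact_force: [0.9, 0.4, 0.0]
opening: -0.001
grasp_force: 0.0
```

```bash
python3 - <<'E'
from h import *
where()
c=imaging.camera_info("wrist");im=imaging.grab_frame("wrist")
s=imaging.grab_frame("side")
P=dict(hl=(30,42.5,102),hr=(30,-42.5,102),fl=(-8,75,60),fr=(-8,-75,60),lipL=(-14,39,105),off=(6,0,89),on=(22,0,89))
for n,p in P.items(): print(n,proj(c,u2w(p)).round(1)[0])
o=proj(c,u2w((6,0,95)))[0].astype(int)
cr=im[o[1]-75:o[1]+75,o[0]-100:o[0]+100];print("crop origin",o-[100,75])
cv2.imwrite("pics/w5.png",np.hstack([cv2.resize(cr,(400,300)),cv2.resize(s[170:300,260:400],(400,300))])[:,:,::-1])
E
```

```text
t 6.65 tcp u [-131.2   -2.3  180.2] upper corner [-120.6   -2.3  183. ] F [0.9 0.4 0. ] q [-0.3   0.31  1.85  0.3   1.05 -0.35] R [[0.97, -0.0, 0.26], [-0.0, -1.0, -0.01], [0.26, 0.01, -0.97]]
hl [249.2  33.7]
hr [381.2  33.6]
fl [216.9 111.6]
fr [414.2 111.3]
lipL [254.  100.3]
off [315.4  77.8]
on [315.4  54.3]
crop origin [215  -1]Traceback (most recent call last):
  File "<stdin>", line 9, in <module>
cv2.error: OpenCV(4.12.0) /io/opencv/modules/imgproc/src/resize.cpp:4208: error: (-215:Assertion failed) !ssize.empty() in function 'resize'
```

```bash
python3 - <<'E'
from h import *
im=imaging.grab_frame("wrist");s=imaging.grab_frame("side")
cv2.imwrite("pics/w5.png",np.hstack([cv2.resize(im[0:150,215:415],(400,300)),cv2.resize(s[170:300,260:400],(400,300))])[:,:,::-1])
t=imaging.grab_frame("top");b=cv2.imread("pics/top0.png")[:,:,::-1]
d=cv2.absdiff(t,b).max(2);print("change on unit rear/bystanders",[(d[y0:y1,x0:x1]>40).sum() for x0,x1,y0,y1 in [(295,340,205,280),(255,285,200,240),(320,360,145,190),(380,445,185,212)]])
E
```

```text
change on unit rear/bystanders [np.int64(1), np.int64(0), np.int64(0), np.int64(6)]
```

View pics/w5.png

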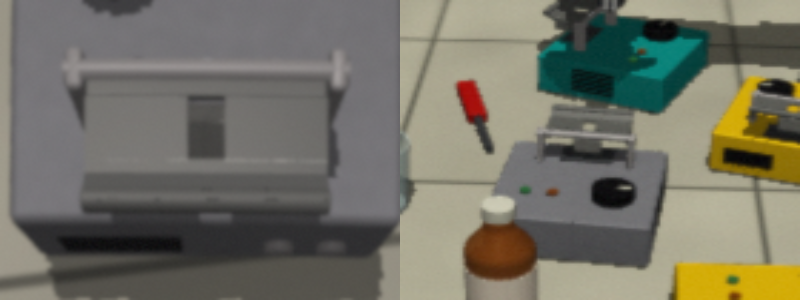

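The guard is shut: the lip is at (80,205), predicted (78,202). The bright off-position tip is gone from the slot at (200,157). The unit and the bystanders have not moved.

```bash
python3 -c "
from rig import r
print(r.sign_off())"
```

```text
the job is handed in; nothing more can be done
None
```

The grey bench power unit should now be on: a fingertip lifted the guard, the toggle went over to its hinge-side stop (7.5 N, no further travel), and the guard dropped shut with the unit, beaker, bottle and lighter unmoved. The toggle's on position is judged from that force, since the last pictures only show it is no longer in the off position. I handed the job in at about 7 s; no verdict was returned.

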